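Feel which bag clips are worn and sort them

TASK

Pinch each of the three roller clips gently between its roller and its back plate (a light grip of about 20 N, never a hard one) and feel whether its spring is still good or has gone weak. Put every clip that stays firm into the wooden tray and every clip that gives way into the grey tray (one that you cannot decide on may go in either), and leave the onion, the garlic and the spoon where they are.

Things in the scene. Friction and masses are not known exactly. Their poses are not given: they have to be found in the camera images.
- red_clip: red plastic roller clip for closing food bags, lying on its side, 60 mm long (x), 45 mm wide (y), 30 mm high, about 115 g. Origin at the underside, z up. Flat back plate with its face at y = -21 mm; at the other side a sprung upright metal roller, 25 mm thick, in the middle, crest at x = 0, y = +24 mm. Colour says nothing of the spring: none to all of the three clips may be worn
- red_clip_grip (a point): red clip: point midway between back plate and roller crest, 20 mm above the underside; pinch here along the clip's y; axes as the clip. Good spring: the roller hardly gives, under 2 mm, at 20 N and more. Worn: it gives from 1 to 2 N on and well below 15 N has sunk 6 to 9 mm, to 36 to 39 mm, against a hard stop. Doubtful clips (a few) may go either way
- red_mark (a point): for judging only: hidden in the roller's seat, it records the red clip's spring by its y in the clip's frame: above 11.580 mm if worn, below 11.541 mm if good, between if doubtful; far too little to be measured: the spring must be felt
- blue_clip: blue plastic roller clip for closing food bags, lying on its side, 60 mm long (x), 45 mm wide (y), 30 mm high, about 115 g. Origin at the underside, z up. Flat back plate with its face at y = -21 mm; at the other side a sprung upright metal roller, 25 mm thick, in the middle, crest at x = 0, y = +24 mm. Colour says nothing of the spring: none to all of the three clips may be worn
- blue_clip_grip (a point): blue clip: point midway between back plate and roller crest, 20 mm above the underside; pinch here along the clip's y; axes as the clip. Good spring: the roller hardly gives, under 2 mm, at 20 N and more. Worn: it gives from 1 to 2 N on and well below 15 N has sunk 6 to 9 mm, to 36 to 39 mm, against a hard stop. Doubtful clips (a few) may go either way
- blue_mark (a point): for judging only: hidden in the roller's seat, it records the blue clip's spring by its y in the clip's frame: above 11.580 mm if worn, below 11.541 mm if good, between if doubtful; far too little to be measured: the spring must be felt
- yellow_clip: yellow plastic roller clip for closing food bags, lying on its side, 60 mm long (x), 45 mm wide (y), 30 mm high, about 115 g. Origin at the underside, z up. Flat back plate with its face at y = -21 mm; at the other side a sprung upright metal roller, 25 mm thick, in the middle, crest at x = 0, y = +24 mm. Colour says nothing of the spring: none to all of the three clips may be worn
- yellow_clip_grip (a point): yellow clip: point midway between back plate and roller crest, 20 mm above the underside; pinch here along the clip's y; axes as the clip. Good spring: the roller hardly gives, under 2 mm, at 20 N and more. Worn: it gives from 1 to 2 N on and well below 15 N has sunk 6 to 9 mm, to 36 to 39 mm, against a hard stop. Doubtful clips (a few) may go either way
- yellow_mark (a point): for judging only: hidden in the roller's seat, it records the yellow clip's spring by its y in the clip's frame: above 11.580 mm if worn, below 11.541 mm if good, between if doubtful; far too little to be measured: the spring must be felt
- wood_tray: light wooden tray, for the good clips: open box 260 mm (x) by 120 mm (y), 40 mm high, walls and floor 5 mm thick, fixed to the worktop; origin at the centre of its underside, z up
- grey_tray: grey plastic tray, for the worn clips: open box 260 mm (x) by 120 mm (y), 40 mm high, walls and floor 5 mm thick, fixed to the worktop; origin at the centre of its underside, z up
- onion: brown onion, 80 mm across, behind the clips; bystander, origin at its underside
- garlic: garlic bulb, 50 mm across, behind the clips; bystander, origin at its underside
- spoon: steel spoon, 199 mm long, 18 mm high, lying behind the clips; bystander, origin at its middle
Things that resemble listed ones, but are neither listed nor needed, are in the scene too. There is more than one size of the red_clip; the one meant has the size given above.

How it is judged:
At the end, for the whole second after the job is handed in: each clip lies at rest inside the right tray: the wooden one if its spring is good, the grey one if it is worn (either one if it is doubtful); its centre is within 115 mm of the tray's centre along the tray and 45 mm across it, and less than 45 mm above the tray's underside (((y of red_mark in the frame of red_clip below 0.01158 m and x of red_clip in the frame of wood_tray between -0.115 and 0.115 m and y of red_clip in the frame of wood_tray between -0.045 and 0.045 m and z of red_clip in the frame of wood_tray between -0.005 and 0.045 m) or (y of red_mark in the frame of red_clip above 0.011541 m and x of red_clip in the frame of grey_tray between -0.115 and 0.115 m and y of red_clip in the frame of grey_tray between -0.045 and 0.045 m and z of red_clip in the frame of grey_tray between -0.005 and 0.045 m)) and linear speed of each of red_clip, blue_clip, yellow_clip below 0.02 m/s and ((y of blue_mark in the frame of blue_clip below 0.01158 m and x of blue_clip in the frame of wood_tray between -0.115 and 0.115 m and y of blue_clip in the frame of wood_tray between -0.045 and 0.045 m and z of blue_clip in the frame of wood_tray between -0.005 and 0.045 m) or (y of blue_mark in the frame of blue_clip above 0.011541 m and x of blue_clip in the frame of grey_tray between -0.115 and 0.115 m and y of blue_clip in the frame of grey_tray between -0.045 and 0.045 m and z of blue_clip in the frame of grey_tray between -0.005 and 0.045 m)) and ((y of yellow_mark in the frame of yellow_clip below 0.01158 m and x of yellow_clip in the frame of wood_tray between -0.115 and 0.115 m and y of yellow_clip in the frame of wood_tray between -0.045 and 0.045 m and z of yellow_clip in the frame of wood_tray between -0.005 and 0.045 m) or (y of yellow_mark in the frame of yellow_clip above 0.011541 m and x of yellow_clip in the frame of grey_tray between -0.115 and 0.115 m and y of yellow_clip in the frame of grey_tray between -0.045 and 0.045 m and z of yellow_clip in the frame of grey_tray between -0.005 and 0.045 m))); the robot touches nothing.
It fails at once if a clip is squeezed hard, with more than 50 N a side (contact force between the fingers and red_clip above 100 N or contact force between the fingers and blue_clip above 100 N or contact force between the fingers and yellow_clip above 100 N).
It fails at once if the onion, the garlic or the spoon is moved more than 25 mm (distance of any of onion, garlic, spoon from where it was at the start of the episode above 0.025 m).
It also fails if it takes over 56 s, if anything falls off the work surface, if the arm or the gripper's body presses on something with over 40 N, if the wrist force passes 120 N, or if a joint passes its speed limit or range.

ROBOT

A 6-joint arm with a two-finger parallel gripper is mounted at the origin on a cart in front of the work surface, level with it; the furniture and walls round the work are solid. World frame = base frame: x ahead of the robot, y to its left, z up, the work surface at z = 0. Lengths are in m, angles in rad, forces in N, time in s.
With the tool pointing down it reaches from about 0.3 to 0.825 m from the base axis. Payload 5.4 kg.
Tool frame: the origin (TCP) lies at the very end of the fingers, on their centre line; the grasp point (between the pads) lies 19 mm behind it; z points along the fingers, y is the line along which they close (so a half turn about z gives the same grasp; the last joint's range is limited). The gripper opens to 92 mm and grips with 3 to 60 N. Pads are 20 mm wide; open, the fingers measure 128 mm over their backs; the gripper's body (75 mm by 189 mm) begins 69 mm behind the grasp point.
Start: joints at [-1.538, 0.158, 1.597, -0, 1.386, -0.21], TCP at [0.138, -0.558, 0.215] pointing down, gripper open.
Joint ranges: [-2.91, 2.91], [-0.94, 2.29], [0.18, 2.7], [-1.29, 4.43], [0.17, 2.64], [-3, 3]. Speed limits (rad/s): [2.57, 2.57, 3.14, 3.14, 3.14, 3.14].

INTERFACE

Orientations are given as a rotation vector (axis times angle).
In Python, from workcell import bot gives the robot as it stands. Calls block until the motion is done:
- bot.goto(position, orientation): joint-space move of the TCP to a pose.
- bot.line_to(position, rot=None, max_speed=0.15): straight line of the TCP; rot=None keeps the orientation; max_speed is the mean speed in m/s.
- bot.set_joints(angles): joint-space move.
- bot.set_gripper(opening, newtons=None): opening from 0.0 (shut) to 1.0 (fully open); newtons is the grip in N (None keeps the last); returns when the fingers have stopped.
- bot.hold(seconds).
- bot.inverse_kinematics(position, orientation): joint angles nearest the present ones, or None.
- bot.read_camera(name): name is "scene" or "top" or "wrist"; returns a dict with "pixels" (420x560x3 uint8, blue, green, red), "fx", "fy", "cx", "cy" (pixels), "R" (3x3) and "t" (3): a world point X has camera coordinates R X + t. Camera axes: x right, y down, z forward; pixel columns grow to the right and rows downward; lengths in m; the calibration is good to about 2 mm. The wrist camera is an equidistant fisheye: a pixel r from the principal point sees the ray r / f radians off the axis. A picture is of the moment at which its call begins. There is no depth.
A pose or a line that the arm cannot do raises bot.MotionError and nothing moves.
- bot.job_done(): hands the job in; it is judged then, once.
Readings, each from a call of its own:
- bot.current_clock(): time.
- bot.current_joints(): joint angles.
- bot.current_joint_vel(): joint speeds.
- bot.current_effort(): joint torques, N m.
- bot.current_ee_pos(): TCP position.
- bot.current_tool_rot(): TCP orientation.
- bot.current_contact_force(): force on the tool from outside, world axes, zero at the start.
- bot.current_ft_torque(): the same for the moment, N m.
- bot.current_opening(): opening from 0.0 (shut) to 1.0 (fully open).
- bot.current_grip_force(): force on a finger pad.
Only numpy, scipy, OpenCV 4.12 (cv2) and the standard library are available. Lean on these libraries where they do the work, as an engineer would, in place of code of your own. Each camera call takes 0.05 s, during which the arm holds its last target. There are 200 camera calls.

## Working session

There is one attempt and no reset: what is moved stays moved. The work goes in short steps, each a Python script; the robot and the scene stay as the last script left them, time stands still between calls to the robot, and variables do not carry over. Pictures are saved under pics/ and viewed, at most 10 in all, crops included, and the job is handed in when it is done.

```bash
mkdir -p pics; python3 - <<'E'
from workcell import bot
import cv2,numpy as np,pickle
d={n:bot.read_camera(n) for n in("scene","top","wrist")}
pickle.dump(d,open('d0.pkl','wb'))
for n in d:
    cv2.imwrite(f'pics/{n}0.png',d[n]["pixels"])
    print(n,d[n]["fx"],d[n]["cx"],d[n]["cy"],np.round(np.array(d[n]["R"]),3).tolist(),np.round(d[n]["t"],3))
print(bot.current_tool_rot(),bot.current_opening(),bot.current_clock())
E
```

```text
scene 488.6882637478151 279.7843883754392 208.014480868774 [[-0.674, -0.739, -0.013], [-0.287, 0.277, -0.917], [0.681, -0.614, -0.399]] [0.406 0.234 0.644]
top 471.71145949491813 281.81240981033176 212.2792204365016 [[-0.001, -1.0, -0.025], [-0.997, 0.003, -0.078], [0.078, 0.025, -0.997]] [0.008 0.595 1.025]
wrist 325.19226210127806 277.7937001241567 210.49035018855253 [[0.239, -0.971, -0.001], [-0.943, -0.233, 0.239], [-0.232, -0.056, -0.971]] [-0.574 -0.026  0.389]
[-3.11707977e+00 -3.80333729e-01 -2.26807882e-04] 0.9985894891744876 0.15
```

View pics/top0.png

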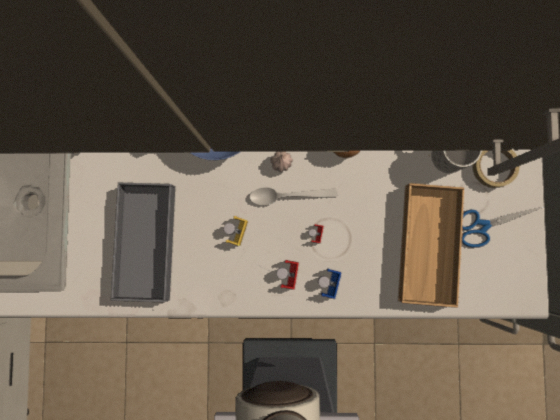

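View pics/scene0.png

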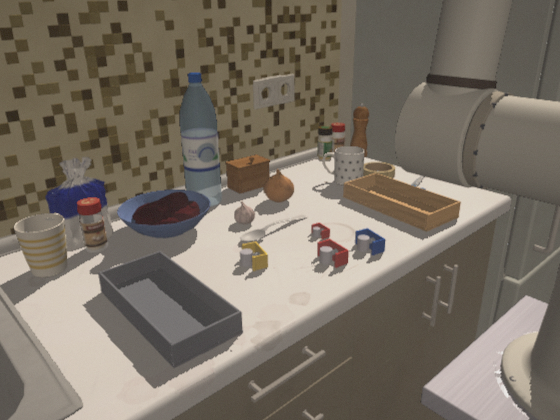

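Top view: the clips are yellow (237,231), large red (290,275), small red (317,234) and blue (331,284). The grey tray is at (143,243) and the wooden tray at (433,245). The rollers (grey) are on the left, the +y side. There are two red candidates. I'll measure both and enlarge that area.

```bash
cat >h.py <<'E'
import cv2,numpy as np
def masks(im):
    h=cv2.cvtColor(im,cv2.COLOR_BGR2HSV);H,S,V=cv2.split(h)
    ok=(S>150)&(V>50)
    return dict(red=ok&((H<6)|(H>172)),blue=ok&(H>105)&(H<128),yellow=ok&(H>20)&(H<34))
def ray(c,u,v,fish=False):
    R=np.array(c["R"]);t=np.array(c["t"])
    x=(u-c["cx"])/c["fx"];y=(v-c["cy"])/c["fy"]
    if fish:
        r=np.hypot(x,y);k=np.sin(r)/max(r,1e-9);d=np.array([x*k,y*k,np.cos(r)])
    else: d=np.array([x,y,1.])
    return -R.T@t,R.T@d/np.linalg.norm(d)
def onplane(c,u,v,z,fish=False):
    o,d=ray(c,u,v,fish);return o+d*(z-o[2])/d[2]
def cross(rays):
    A=sum(np.eye(3)-np.outer(d,d) for o,d in rays);b=sum((np.eye(3)-np.outer(d,d))@o for o,d in rays)
    return np.linalg.solve(A,b)
def blobs(m,amin=40):
    n,l,s,c=cv2.connectedComponentsWithStats(m.astype(np.uint8))
    return [(s[i][4],c[i],np.array(cv2.boxPoints(cv2.minAreaRect(np.argwhere(l==i)[:,::-1].astype(np.float32)))),l==i) for i in range(1,n) if s[i][4]>=amin]
E
python3 - <<'E'
import pickle
from h import *
np.set_printoptions(precision=3,suppress=True)
d=pickle.load(open('d0.pkl','rb'))
for n in('top','scene','wrist'):
    c=d[n]
    for k,m in masks(c["pixels"]).items():
        for a,cen,box,_ in blobs(m):
            if n=='scene' and cen[1]<215: continue
            print(n,k,a,cen, onplane(c,*cen,.025,n=='wrist')[:2], *( [[onplane(c,*p,.03)[:2].tolist() for p in box]] if n=='top' else []))
c=d['top'];
for px in [(120,184),(173,185),(166,302),(112,300),(408,185),(463,187),(456,306),(402,303)]: print(px,onplane(c,*px,.04)[:2])
im=c["pixels"]
cv2.imwrite('pics/crop.png',cv2.resize(im[205:310,210:350],None,fx=5.5,fy=5.5,interpolation=cv2.INTER_CUBIC))
E
```

```text
top red 73 [318.521 233.726] [ 0.547 -0.074] [[0.5305057854919699, -0.059298560793358886], [0.5673619309952592, -0.06644682209313872], [0.5642289309397388, -0.08286537444967343], [0.5274038701933416, -0.07567887342073677]]
top red 190 [291.368 275.142] [ 0.456 -0.014] [[0.43143291504435816, 0.009425404796538441], [0.4898756112813975, -0.0004743853898121417], [0.48514426007179773, -0.028863221885405937], [0.42678135604280837, -0.018855119780646752]]
top blue 151 [332.702 284.662] [ 0.436 -0.104] [[0.4145479536293395, -0.07948898126083614], [0.46893891803128646, -0.09363163478234078], [0.46230552993676416, -0.12019184584114259], [0.40800120691663466, -0.10596476247904744]]
top yellow 152 [239.289 231.862] [0.552 0.101] [[0.5307018303642205, 0.12795896600811962], [0.5850025960292273, 0.11018213372206863], [0.5760631284120138, 0.08353669247079246], [0.521864963958853, 0.10138750584059579]]
(120, 184) [0.658 0.365]
(173, 185) [0.655 0.247]
(166, 302) [0.399 0.258]
(112, 300) [0.404 0.376]
(408, 185) [ 0.653 -0.269]
(463, 187) [ 0.648 -0.388]
(456, 306) [ 0.392 -0.365]
(402, 303) [ 0.398 -0.251]
```

View pics/crop.png

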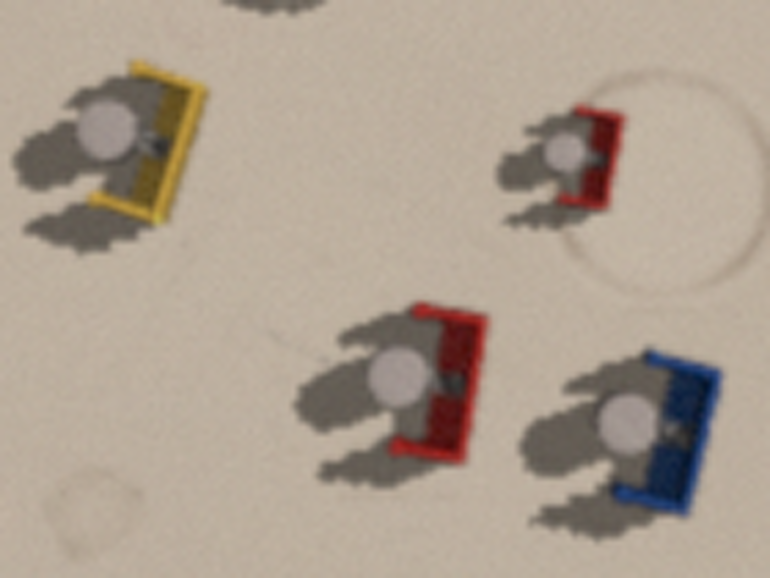

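View pics/wrist0.png

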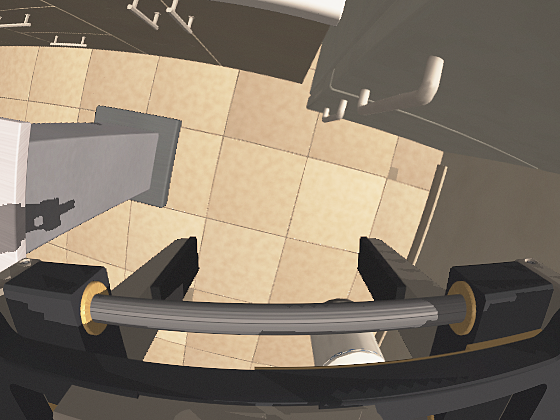

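The candidates are red (290,275), about 59 mm long, and red (317,234), about 37 mm long. The large one at (290,275) fits the 60 mm in the description, and the crop confirms it; the small one is a decoy. In the wrist view from the start pose there is only floor and no clips. Next are two close wrist looks from above the clips.

```bash
cat >>h.py <<'E'
from scipy.spatial.transform import Rotation as Ro
def down(a): return (Ro.from_euler('z',a)*Ro.from_euler('x',np.pi)).as_rotvec()
E
python3 - <<'E'
import pickle
from workcell import bot
from h import *
np.set_printoptions(precision=3,suppress=True)
d={}
for i,p in enumerate([(.40,-.06,.2),(.46,.07,.2)]):
    bot.goto(p,down(-.2)); d[i]=bot.read_camera("wrist")
    print(bot.current_joints(),bot.current_ee_pos(),bot.current_clock(),bot.current_contact_force())
    for k,m in masks(d[i]["pixels"]).items():
        for a,cen,box,_ in blobs(m,150): print(i,k,a,cen,onplane(d[i],*cen,.02,True)[:2])
pickle.dump(d,open('d1.pkl','wb'))
cv2.imwrite('pics/w1.png',d[0]["pixels"]);cv2.imwrite('pics/w2.png',d[1]["pixels"])
E
```

```text
[-0.451 -0.301  2.061 -0.     1.382  1.321] [ 0.4   -0.061  0.2  ] 2.225 [-0.445 -1.232  0.193]
0 red 421 [261.501  58.767] [ 0.547 -0.073]
0 red 913 [225.606 150.432] [ 0.458 -0.015]
0 blue 803 [310.024 152.494] [ 0.437 -0.103]
[-0.111 -0.122  1.911 -0.001  1.353  1.66 ] [0.46  0.069 0.2  ] 2.9 [-0.502 -0.621  0.163]
1 red 465 [386.428  91.088] [ 0.549 -0.07 ]
1 red 1096 [350.698 180.599] [ 0.458 -0.012]
1 blue 757 [425.242 183.542] [ 0.438 -0.101]
```

View pics/w1.png

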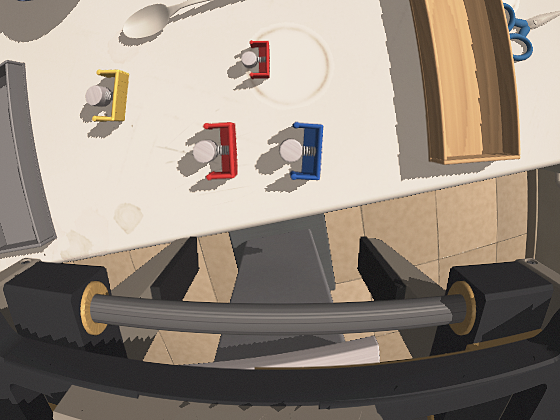

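View pics/w2.png

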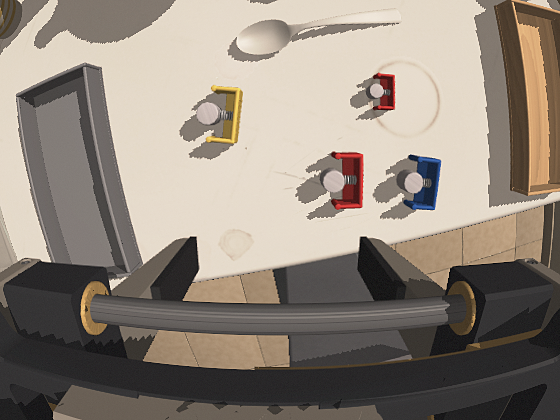

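View 1: rollers are at yellow (97,96), red (206,151) and blue (291,149). View 2: yellow (208,114), red (333,181) and blue (414,182). Now I'll triangulate the roller tops and plate corners.

```bash
cat >loc.py <<'E'
import pickle
from h import *
np.set_printoptions(precision=4,suppress=True)
d=pickle.load(open('d1.pkl','rb'))
g={'red':[(206,151),(333,181)],'blue':[(291,149),(414,182)],'yellow':[(97,96),(208,114)]}
res={}
for k,gs in g.items():
    rays=[];angs=[];backs=[]
    for i,(u,v) in enumerate(gs):
        im=d[i]["pixels"];s=24
        p=cv2.resize(cv2.cvtColor(im[v-s:v+s,u-s:u+s],cv2.COLOR_BGR2GRAY),None,fx=6,fy=6,interpolation=cv2.INTER_CUBIC)
        c=cv2.HoughCircles(p,cv2.HOUGH_GRADIENT,1,400,param1=80,param2=12,minRadius=48,maxRadius=95)[0][0]
        uu=u-s+(c[0]+.5)/6-.5;vv=v-s+(c[1]+.5)/6-.5
        rays.append(ray(d[i],uu,vv,True))
        h=cv2.cvtColor(im,cv2.COLOR_BGR2HSV);H,S,V=cv2.split(h)
        m={'red':(H<8)|(H>170),'blue':(H>100)&(H<130),'yellow':(H>18)&(H<36)}[k]&(S>120)&(V>50)
        m[:v-50]=0;m[v+50:]=0;m[:,:u-20]=0;m[:,u+60:]=0
        b=max(blobs(m,50),key=lambda b:b[0])
        px=np.argwhere(b[3])[:,::-1]
        W=np.array([onplane(d[i],*q,.03,True)[:2] for q in px]).astype(np.float32)
        (cx,cy),(w,hh),_=r=cv2.minAreaRect(W*1000);B=cv2.boxPoints(r)/1000
        e=B[1]-B[0] if np.linalg.norm(B[1]-B[0])>np.linalg.norm(B[2]-B[1]) else B[2]-B[1]
        if e[0]<0:e=-e
        a=np.arctan2(e[1],e[0]);angs.append(a);n=np.array([-np.sin(a),np.cos(a)])
        backs.append(((B@n).min(),(B@[np.cos(a),np.sin(a)]).mean(),sorted([w,hh])))
        print(k,i,uu,vv,c[2]/6,'ang',a)
    X=cross(rays);a=np.mean(angs);n=np.array([-np.sin(a),np.cos(a)]);t=np.array([np.cos(a),np.sin(a)])
    print(k,'roller top',X,'along n',X[:2]@n,'back',[x[0]for x in backs],'along t',X[:2]@t,[x[1:]for x in backs])
    res[k]=(X,a)
pickle.dump(res,open('loc.pkl','wb'))
E
python3 loc.py
```

```text
red 0 202.83333 151.16667 11.05 ang -0.16886361
red 1 333.66666 181.16667 10.716667 ang -0.17209068
red roller top [0.4626 0.0081 0.0285] along n 0.08649712762096132 back [np.float32(0.049626797), np.float32(0.05523075)] along t 0.45454564406861053 [(np.float32(0.45462948), [34.09868240356445, 59.94684982299805]), (np.float32(0.45477426), [35.088069915771484, 61.73245620727539])]
blue 0 290.83334 149.66667 11.316667 ang -0.25765115
blue 1 408.83334 181.5 13.633334 ang -0.2543489
blue roller top [ 0.4431 -0.0837  0.0126] along n 0.031237348131363075 back [np.float32(0.0009260699), np.float32(0.0003973171)] along t 0.4498240400428406 [(np.float32(0.45042115), [30.10452651977539, 60.06135177612305]), (np.float32(0.45072877), [40.779178619384766, 60.389381408691406])]
yellow 0 90.666664 93.833336 10.95 ang -0.32564062
yellow 1 206.83333 112.833336 11.05 ang -0.30840987
yellow roller top [0.5606 0.1233 0.0366] along n 0.291907956487704 back [np.float32(0.2512946), np.float32(0.25404823)] along t 0.49427349815903 [(np.float32(0.49105167), [44.0692138671875, 59.8393440246582]), (np.float32(0.4963066), [33.52994155883789, 60.75520706176758])]
```

```bash
cat >job.py <<'E'
from workcell import bot
from h import *
np.set_printoptions(precision=4,suppress=True)
clips={'blue':(-.256,.4504,.0216),'red':(-.170,.4546,.0755),'yellow':(-.317,.4945,.279)}  # yaw, along t, along n of origin
trays={'wood':(.523,-.318,-.08),'grey':(.529,.3115,-.043)}
def pinch(k):
    a,t,n=clips[k];n+=.0015
    p=np.array([t*np.cos(a)-n*np.sin(a),t*np.sin(a)+n*np.cos(a)])
    bot.set_gripper(.78,20); bot.goto([*p,.10],down(a)); bot.line_to([*p,.004],max_speed=.12)
    print(k,'at',p,bot.current_ee_pos(),'F',bot.current_contact_force())
    bot.set_gripper(.58,5)
    for f in (5,12,20):
        bot.set_gripper(0,f); bot.hold(.25)
        print(f,'N: width mm',bot.current_opening()*92,'grip',bot.current_grip_force(),bot.current_contact_force())
    print('t',bot.current_clock())
def place(tray,off):
    x,y,a=trays[tray];q=np.array([x+off*np.cos(a),y+off*np.sin(a)])
    p=bot.current_ee_pos();bot.line_to([p[0],p[1],.13],max_speed=.15)
    w=bot.current_opening()*92
    print('lifted width',w,'F',bot.current_contact_force())
    bot.goto([*q,.13],down(a)); bot.line_to([*q,.014],max_speed=.12)
    print('down F',bot.current_contact_force(),'width',bot.current_opening()*92)
    bot.set_gripper((w+13)/92); bot.line_to([*q,.13],max_speed=.2); print('t',bot.current_clock())
E
python3 - <<'E'
import pickle
from job import *
d0=pickle.load(open('d0.pkl','rb'))['top'];d1=pickle.load(open('d1.pkl','rb'))
print('wood rim',cross([ray(d0,402,303),ray(d1[0],430,160,True)]),'grey rim far',cross([ray(d0,173,185),ray(d1[1],97,66,True)]))
pinch('blue')
E
```

```text
wood rim [ 0.3918 -0.2691 -0.039 ] grey rim far [0.6598 0.2549 0.008 ]
blue at [ 0.4416 -0.0917] [ 0.4424 -0.0919  0.0048] F [0.3834 1.0779 0.2768]
5 N: width mm 45.22338379893705 grip 5.000503733754158 [-0.8509 -1.1081  0.4517]
12 N: width mm 44.81070929082878 grip 12.003243416547775 [-0.598  -0.2016  0.7602]
20 N: width mm 44.19852607516323 grip 20.007458925247192 [-1.2737 -1.9483  3.0771]
t 7.0417
```

Blue stays firm at 44.2 mm under 20 N, so it is good and goes in the wooden tray. My hand-picked rim pixels triangulated badly, so I'll look again over the wooden tray while carrying the clip.

```bash
python3 - <<'E'
from job import *
import pickle
p=bot.current_ee_pos();bot.line_to([p[0],p[1],.13]);print(bot.current_opening()*92,bot.current_grip_force())
a=-.08;d={}
for i,q in enumerate([(.36,-.24),(.40,-.33)]):
    bot.goto([*q,.2],down(a)); d[i]=bot.read_camera("wrist")
pickle.dump(d,open('d2.pkl','wb'))
print(bot.current_clock(),bot.current_opening()*92)
cv2.imwrite('pics/w3.png',np.hstack([x["pixels"][:270,60:460] for x in d.values()]))
E
```

```text
44.61874183467247 19.998355507850647
9.3667 44.24955448185082
```

View pics/w3.png

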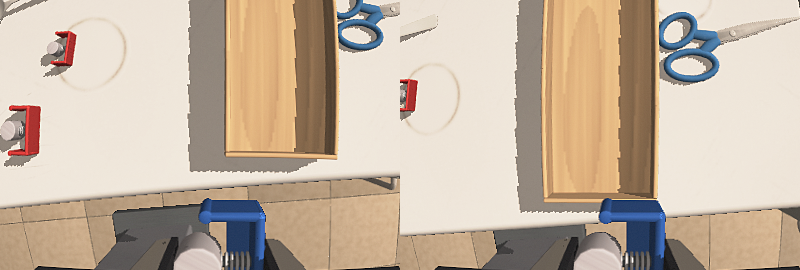

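The picture shows the wooden tray's near rim corners. In full-image pixels the left view has (285,157) and (398,158), and the right view has (205,201) and (317,198). The blue clip is held straight.

```bash
python3 - <<'E'
from job import *
import pickle
d=pickle.load(open('d2.pkl','rb'))
for a,b in [((285,157),(205,201)),((398,158),(317,198))]:
    print(cross([ray(d[0],*a,True),ray(d[1],*b,True)]),onplane(d[0],*a,.04,True),onplane(d[1],*b,.04,True))
place('wood',-.07)
pinch('red')
E
```

```text
[ 0.3998 -0.2491  0.0293] [ 0.4003 -0.2491  0.04  ] [ 0.4023 -0.2516  0.04  ]
[ 0.393  -0.3698  0.0339] [ 0.392  -0.3683  0.04  ] [ 0.3961 -0.3685  0.04  ]
lifted width 44.21852998436083 F [ 1.0001  0.1233 -0.3993]
down F [-0.1198  0.6804 -1.175 ] width 44.31225197712015
t 12.5583
red at [ 0.4611 -0.001 ] [ 0.4618 -0.0013  0.0047] F [-0.2598 -0.3659  0.041 ]
5 N: width mm 44.515489717748814 grip 5.000539273023605 [-0.2592 -0.5004  1.1037]
12 N: width mm 44.63829238790197 grip 12.00365200638771 [-0.8679 -0.5279  1.2278]
20 N: width mm 43.87949744671449 grip 20.008056163787842 [-2.0715 -0.8679  3.1679]
t 17.0333
```

The rim measures about 32 mm, roughly as described, and its position agrees with the plan. Red is also firm (43.9 mm at 20 N), so it goes in the wooden tray. Yellow is next.

```bash
python3 - <<'E'
from job import *
place('wood',.02)
pinch('yellow')
E
```

```text
lifted width 44.38035631126845 F [-0.2604  0.3613 -1.7791]
down F [-0.309   0.2677 -1.0128] width 44.273633730457725
t 21.5167
yellow at [0.5573 0.1124] [0.5582 0.1123 0.0048] F [ 1.106  -1.0088 -0.7803]
5 N: width mm 44.97979568558552 grip 4.994766488671303 [0.6518 0.78   1.1057]
12 N: width mm 43.17037070897397 grip 11.857356294058263 [ 0.9369 -0.5432  1.1703]
20 N: width mm 42.508430161341614 grip 19.673946001566947 [ 1.4551 -1.6037  3.1584]
t 26.3917
```

Yellow gives 2.5 mm, which is in between, and the grip force looks unsettled. I'll hold longer and watch for creep.

```bash
python3 - <<'E'
from job import *
for i in range(6):
    print(bot.current_clock(),np.mean([bot.current_opening()*92 for _ in range(5)]),bot.current_grip_force()); bot.hold(.5)
E
```

```text
26.3917 42.508430161341614 19.673946001566947
26.8917 42.748399102127614 19.712974587455392
27.3917 42.525624005379726 19.7468992928043
27.8917 42.47382763557056 19.766118731349707
28.3917 42.52545094896838 19.776137662120163
28.8917 42.77519844904362 19.77610319852829
```

```bash
python3 - <<'E'
from job import *
c=bot.read_camera("wrist")
cv2.imwrite('pics/w4.png',cv2.resize(c["pixels"][130:330,150:430],None,fx=2.5,fy=2.5))
bot.set_gripper(.56,5)
for f in (4,10,15,20,25):
    bot.set_gripper(0,f); bot.hold(.15)
    print(f,np.mean([bot.current_opening()*92]),bot.current_grip_force(),bot.current_clock())
E
```

```text
4 44.9319137729424 3.9937888830900192 30.2083
10 43.291555755984646 9.860944356769323 30.6
15 42.392109782427056 14.692880725488067 30.9667
20 42.49679447470963 19.49373872950673 31.3333
25 41.90303467940187 24.289380870759487 31.7
```

View pics/w4.png

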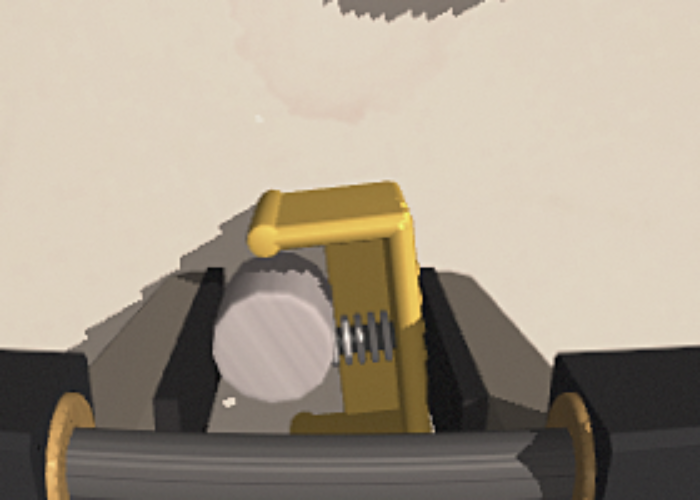

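The yellow clip is gripped squarely: roller at (272,340), back plate flat on the right pad. Nothing gives at 4 N, it gives gradually to 42.5 mm at 20 N, and there is no stop at 36–39 mm. I'll lift it clear of the table and re-read.

```bash
python3 - <<'E'
from job import *
bot.set_gripper(0,20)
p=bot.current_ee_pos();bot.line_to([p[0],p[1],.06]);bot.hold(.3)
for i in range(5): print(bot.current_opening()*92,bot.current_grip_force(),bot.current_clock());bot.hold(.1)
c=bot.read_camera("wrist")
cv2.imwrite('pics/w5.png',cv2.resize(c["pixels"][130:330,150:430],None,fx=2.5,fy=2.5))
E
```

```text
42.303128034981306 19.50137609615922 32.7417
42.228253143702695 19.501405153423548 32.8417
42.87992770503013 19.501344859600067 32.9417
42.59317362254658 19.50130487792194 33.0417
42.202436172796304 19.501331909559667 33.1417
```

View pics/w5.png

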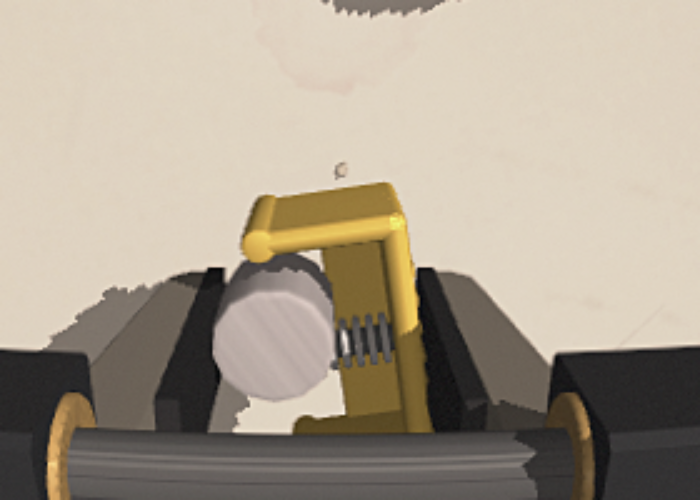

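Off the table it still holds at about 42.4 mm, so it is not worn: doubtful at most, which may go either way. It goes in the wooden tray.

```bash
python3 - <<'E'
from job import *
place('wood',.095)
bot.goto([.36,-.24,.2],down(-.08))
c=bot.read_camera("wrist");t=bot.read_camera("top")
a=c["pixels"][:300,60:460];b=cv2.resize(t["pixels"][170:320,380:500],None,fx=2.5,fy=2.5)[:300]
cv2.imwrite('pics/end.png',np.hstack([a,b]));print(bot.current_clock())
E
```

```text
lifted width 42.65992570398023 F [ 0.8268 -0.444  -1.2444]
down F [ 0.5076  0.3612 -1.5044] width 42.360121993825345
t 37.775
38.9583
```

View pics/end.png

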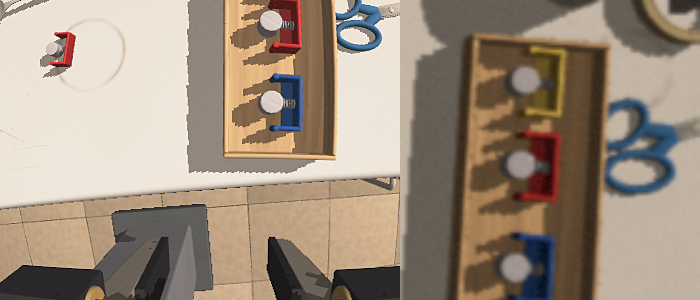

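All three clips lie flat inside the wooden tray (right panel: yellow (540,82), red (540,167), blue (525,265)). They sit within the limits and the gripper is clear.

```bash
python3 -c "
from workcell import bot
print(bot.job_done())"
```

```text
the job is handed in; nothing more can be done
None
```

I put all three clips in the wooden tray and handed the job in (result not shown): at 20 N blue held at 44.2 mm and red at 43.9 mm (both firm), and yellow at about 42.5 mm, which is doubtful but not worn.

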